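# Stack the culture dishes for two incubations

### The job

Stack the culture dishes for incubation: on the blue stand the red dish at the bottom, the yellow one on it and the green one on top; on the orange stand the purple dish with the white one on top of it. Stack them neatly, each dish centred on what it rests on, and keep the dishes level, lid up. Leave the tube rack, the tip box and the amber jar where they are.

Things in the scene. Friction and masses are not known exactly. Their poses are not given: they have to be found in the camera images.
- red_dish_mid (a point): the red dish: a closed round culture dish, 60 mm across and 15 mm high, about 30 g, lying lid up on the bench; seen from above a red disc inside a pale rim. The point is its centre, half-way up (7.5 mm above its underside); z is up. Any yaw is the same.
- yellow_dish_mid (a point): the yellow dish: a closed round culture dish, 60 mm across and 15 mm high, about 30 g, lying lid up on the bench; seen from above a yellow disc inside a pale rim. The point is its centre, half-way up (7.5 mm above its underside); z is up. Any yaw is the same.
- green_dish_mid (a point): the green dish: a closed round culture dish, 60 mm across and 15 mm high, about 30 g, lying lid up on the bench; seen from above a green disc inside a pale rim. The point is its centre, half-way up (7.5 mm above its underside); z is up. Any yaw is the same.
- purple_dish_mid (a point): the purple dish: a closed round culture dish, 60 mm across and 15 mm high, about 30 g, lying lid up on the bench; seen from above a purple disc inside a pale rim. The point is its centre, half-way up (7.5 mm above its underside); z is up. Any yaw is the same.
- white_dish_mid (a point): the white dish: a closed round culture dish, 60 mm across and 15 mm high, about 30 g, lying lid up on the bench; seen from above a white disc inside a pale rim. The point is its centre, half-way up (7.5 mm above its underside); z is up. Any yaw is the same.
- blue_stand: the blue stand: a solid round blue riser, fixed to the bench, 18 mm high, its flat top 72 mm across (76 mm at the foot). Origin at the centre of its underside, on the bench; z up. The dishes stack on its top.
- orange_stand: the orange stand: a solid round orange riser, fixed to the bench, 18 mm high, its flat top 72 mm across (76 mm at the foot). Origin at the centre of its underside, on the bench; z up. The dishes stack on its top.
- tube_rack: bystander: white sample tube rack with pinkish tubes, 75 x 95 mm (x, y), 49 mm high over the tubes, loose. Origin at the centre of its underside.
- tip_box: bystander: white pipette tip box full of yellow tips, 78 x 95 mm (x, y), 54 mm high, loose. Origin at the centre of its underside.
- reagent_bottle: bystander: amber reagent jar with a blue cap, 52 mm across, 85 mm high, loose, upright. Origin at the centre of its underside.
Mind the look-alikes: they are no part of the job. Several things have the shape of the orange_stand; the one meant has the colours described above.

How it is judged:
By the outcome, as a careful person would: the job done as asked, in the order asked, and still so for the second after the job is handed in, with the robot touching nothing.
It also fails if it takes over 125 s, if anything falls off the work surface, if the arm or the gripper's body presses on something with over 40 N, if the wrist force passes 120 N, or if a joint passes its speed limit or range.

### The arm

A 6-joint arm with a two-finger parallel gripper is mounted at the origin on the work surface. World frame = base frame: x ahead of the robot, y to its left, z up, the work surface at z = 0. Lengths are in m, angles in degrees, forces in N, time in s.
With the tool pointing down it reaches from about 0.4 to 0.825 m from the base axis. Payload 7 kg.
Tool frame: the origin (TCP) lies on the centre line of the jaws, within the pads' length; the fingertips stand 14 mm ahead of it and the grasp point (between the pads) lies 5 mm behind it; z points along the fingers, y is the line along which they close (so a half turn about z gives the same grasp; the last joint's range is limited). The gripper opens to 88 mm and grips with 3 to 60 N. Pads are 19 mm wide; open, the fingers measure 130 mm over their backs; the gripper's body (78 mm by 193 mm) begins 47 mm behind the grasp point.
Start: joints at [88.299, 20.546, 0.682, 0, -70.136, -16.507], TCP at [0.211, 0.641, 0.215] pointing down, gripper open.
Joint ranges: [-176.03, 176.03], [-82.01, 121.73], [-58.28, 71.71], [-173.87, 95.51], [-174.79, -0.11], [-173.66, 173.66]. Speed limits (degrees/s): [136.94, 136.94, 172.46, 180, 180, 180].

### API

Orientations are given as [roll, pitch, yaw] about the fixed x, y, z axes, in that order (R = Rz(yaw) Ry(pitch) Rx(roll)).
In Python, from plant import r gives the robot as it stands.
- The arm moves only by the tool send_rows, never from a script. Its argument "steps" is a list of rows, each an object with "dp": the shift along the tool's x, y, z in mm, a list of three; "roll": the turn about the tool's z in rad; "jaw": the opening in per cent of the stroke, from 0 (shut) to 100 (fully open). In form: [{"dp": [tx, ty, tz], "roll": roll, "jaw": jaw}, ...]. A call has 1 to 5 rows; each row is the pose to reach, as a shift and turn from the pose commanded when the call began, along the tool's axes at that moment; what a row does not reach only later rows make up. A row lasts 1/8 s, in which the tool goes at most 62.5 mm and 10.7 degrees, less where a joint would pass 70% of its speed; a pose out of reach is approached as far as the arm can. A call with a gripper value outside its range is refused whole. The fingers move at their own pace and stop on an object; "newtons" is the grip in N (left out, the last holds). Time passes only in rows, so rows that repeat a pose let the fingers close. It gives the time, the measured TCP pose, the force, the opening and the grip force at its end, in the units of the state.
- r.get_state(): the state, without advancing time (a new reading comes with each control period).
- r.capture(name): name is "scene" or "top" or "wrist"; returns a dict with "image" (400x640x3 uint8, blue, green, red), "K" (3x3 intrinsics, pixels), "rvec" (rotation vector, rad) and "tvec" (3), from world to camera coordinates, as OpenCV has them. Camera axes: x right, y down, z forward; pixel columns grow to the right and rows downward; lengths in m; the calibration is good to about 2 mm. A picture is of the moment at which its call begins. There is no depth.
- r.close_job(): hands the job in; it is judged then, once.
The state is a dict: "time_s": time; "joints": joint angles; "qd": joint speeds; "joint_torque": joint torques, N m; "tcp_pos": TCP position; "eef_rot": TCP orientation; "contact_force": force on the tool from outside, world axes, zero at the start; "moment": the same for the moment, N m; "gripper_width": finger opening in m; "gripper_force": force on a finger pad.
Only numpy, scipy, OpenCV 4.12 (cv2) and the standard library are available. Lean on these libraries where they do the work, as an engineer would, in place of code of your own. Each camera call takes 0.05 s, during which the arm holds its last target. There are 200 camera calls.

## Working session

There is one attempt and no reset: what is moved stays moved. The work goes in short steps, Python scripts to look and compute and a tool call to move; the robot and the scene stay as the last step left them, time stands still between calls to the robot, and variables do not carry over. Pictures are saved under pics/ and viewed, at most 14 in all, crops included, and the job is handed in when it is done.

Besides the shell and the picture viewer there is one more tool, called after "Call:" as name(argument=value, ...), one argument or row to a line, values as JSON. send_rows: Moves the arm, as the interface text tells. Its arguments: {"type":"object","properties":{"steps":{"type":"array","items":{"type":"object","properties":{"dp":{"type":"array","items":{"type":"number"}},"roll":{"type":"number"},"jaw":{"type":"number"}}}},"newtons":{"type":"number"}},"required":["steps"]}

```bash
mkdir -p pics
python3 - <<'E'
from plant import r
import cv2,pickle
d={}
for n in("top","scene"):
    d[n]=r.capture(n);cv2.imwrite(f"pics/{n}0.png",d[n]["image"])
pickle.dump(d,open("c0.pkl","wb"))
print(r.get_state())
for n in d: print(n,d[n]["K"],d[n]["rvec"],d[n]["tvec"])
E
```

```text
{'time_s': 0.1, 'joints': array([ 8.82991725e+01,  2.05855925e+01,  6.38865808e-01, -1.83431890e-02,
       -7.01345532e+01, -1.65047821e+01]), 'qd': array([ 0.15234125, -0.09372568,  0.14159882,  0.10917749,  0.12760573,
        0.03603681]), 'joint_torque': array([-1.42888988e-03, -5.84162307e+01,  2.93754190e+01,  7.01538742e+00,
        1.01566917e-02, -5.00689555e-05]), 'tcp_pos': array([0.21079398, 0.64076731, 0.2142329 ]), 'eef_rot': array([ 1.79917170e+02, -6.55919681e-03, -1.82118504e+01]), 'contact_force': array([-0.39479387, -0.76337723, -0.2068927 ]), 'moment': array([ 0.00682562,  0.01875963, -0.0133361 ]), 'gripper_force': 0.0, 'gripper_width': 0.08741154856158402}
top [[407.52924849   0.         325.62112455]
 [  0.         407.52924849 197.43324612]
 [  0.           0.           1.        ]] [ 2.14158361 -2.17561245  0.10492901] [0.01187318 0.583427   1.04913631]
scene [[402.03932324   0.         322.25163189]
 [  0.         402.03932324 196.31201459]
 [  0.           0.           1.        ]] [ 1.36485343  2.16327539 -0.91006936] [ 0.26453804 -0.32532012  1.3163337 ]
```

View pics/top0.png

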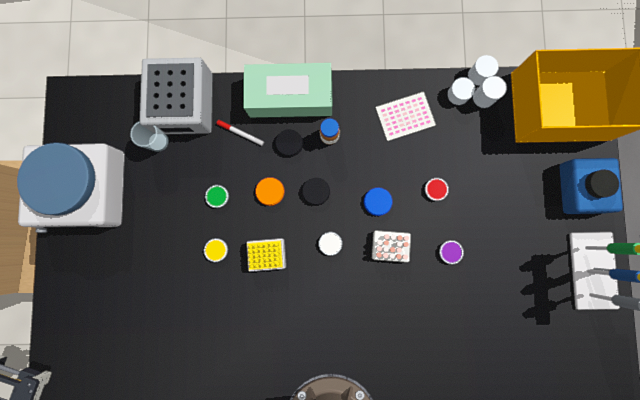

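View pics/scene0.png

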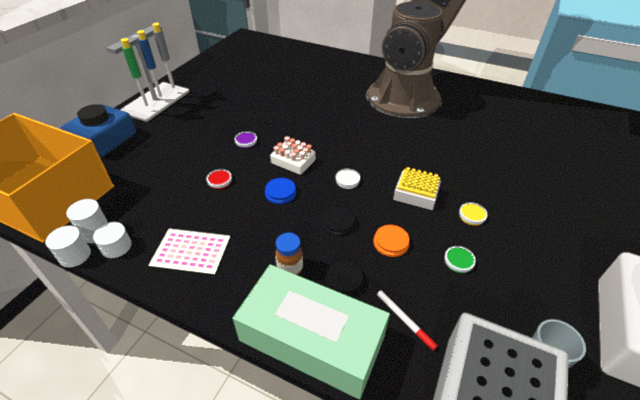

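The top picture shows these candidates:
- **Dishes:** red (437,189), yellow (215,250), green (217,196), purple (451,252), white (330,243).
- **Stands:** blue (378,201), orange (270,191).
- **Look-alikes:** black discs at (316,191) and (288,143), the blue jar cap at (330,127), the white cups around (476,82), and the blue balance at the right.

I choose the saturated discs that match the descriptions.

```bash
cat > h.py <<'E'
import cv2,numpy as np
def ray(c,uv,z):
    R=cv2.Rodrigues(np.array(c["rvec"],float))[0];t=np.array(c["tvec"],float).ravel()
    p=cv2.undistortPoints(np.array([[uv]],float),c["K"],None)[0,0]
    d=R.T@np.array([p[0],p[1],1]);o=-R.T@t
    return o+d*(z-o[2])/d[2]
# hsv ranges
H={"red":((170,120,60),(8,255,255)),"yellow":((22,120,80),(34,255,255)),"green":((45,120,50),(80,255,255)),
"purple":((128,80,60),(155,255,255)),"white":((0,0,170),(180,40,255)),"blue":((105,150,60),(122,255,255)),"orange":((9,180,90),(18,255,255))}
def mask(im,n):
    h=cv2.cvtColor(im,cv2.COLOR_BGR2HSV);a,b=H[n]
    if a[0]>b[0]: return cv2.inRange(h,a,(180,)+b[1:])|cv2.inRange(h,(0,)+a[1:],b)
    return cv2.inRange(h,a,b)
def blobs(im,n,amin=100):
    out=[]
    for c in cv2.findContours(mask(im,n),cv2.RETR_EXTERNAL,cv2.CHAIN_APPROX_NONE)[0]:
        if cv2.contourArea(c)>amin:
            e=cv2.fitEllipse(cv2.convexHull(c));out.append((np.array(e[0]),e[1],cv2.contourArea(c)))
    return out
E
python3 - <<'E'
import pickle;from h import *
d=pickle.load(open("c0.pkl","rb"))
g={"red":((437,189),(219,179)),"yellow":((215,250),(473,214)),"green":((217,196),(460,259)),"purple":((451,252),(246,139)),"white":((330,243),(348,179)),"blue":((378,201),(280,190)),"orange":((270,191),(391,240))}
for n in g:
    z=.018 if n in("blue","orange") else .015
    for k,q in zip(("top","scene"),g[n]):
        b=min(blobs(d[k]["image"],n,40),key=lambda b:np.hypot(*(b[0]-q)))
        print(n,k,b[0].round(1),np.round(b[1],1),ray(d[k],b[0],z).round(4))
for n,q,z in(("jar",(330,127),.085),("blk1",(316,191),.018),("blk2",(288,143),.018),("rack_corners",(373,232),.045),("",(411,232),.045),("",(373,262),.045),("tip",(247,241),.054),("",(285,239),.054),("",(285,271),.054)):print(n,ray(d["top"],q,z).round(3))
im=d["top"]["image"][170:280,190:480];cv2.imwrite("pics/crop.png",cv2.resize(im,None,fx=2.7,fy=2.7,interpolation=2))
E
```

```text
red top [436.6 188.7] [18.6 19.3] [ 0.6041 -0.2962  0.015 ]
red scene [218.5 176.9] [13.3 21.3] [ 0.6013 -0.2947  0.015 ]
yellow top [215.2 249.8] [19.  19.9] [0.4498 0.2997 0.015 ]
yellow scene [473.2 211.8] [15.  24.3] [0.4472 0.3021 0.015 ]
green top [216.1 195.9] [18.3 18.7] [0.5946 0.2992 0.015 ]
green scene [459.9 257.5] [18.1 26.7] [0.5923 0.3014 0.015 ]
purple top [451.2 251.9] [19.3 20.5] [ 0.435  -0.3272  0.015 ]
purple scene [245.1 137.8] [10.8 18.9] [ 0.4332 -0.326   0.015 ]
white top [330.  243.2] [22.6 22.8] [ 0.4627 -0.007   0.015 ]
white scene [347.1 177.5] [17.2 23.9] [ 0.4635 -0.0047  0.015 ]
blue top [377.5 201.2] [28.  28.7] [ 0.5726 -0.1361  0.018 ]
blue scene [279.8 190.3] [27.5 32.9] [ 0.5801 -0.1311  0.018 ]
orange top [269.4 191.2] [27.9 28.5] [0.6047 0.1544 0.018 ]
orange scene [391.1 240.2] [32.8 37. ] [0.6123 0.159  0.018 ]
jar [ 0.76  -0.012  0.085]
blk1 [0.603 0.029 0.018]
blk2 [0.736 0.103 0.018]
rack_corners [ 0.49  -0.119  0.045]
 [ 0.488 -0.217  0.045]
 [ 0.413 -0.117  0.045]
tip [0.472 0.207 0.054]
 [0.475 0.109 0.054]
 [0.394 0.109 0.054]
```

View pics/crop.png

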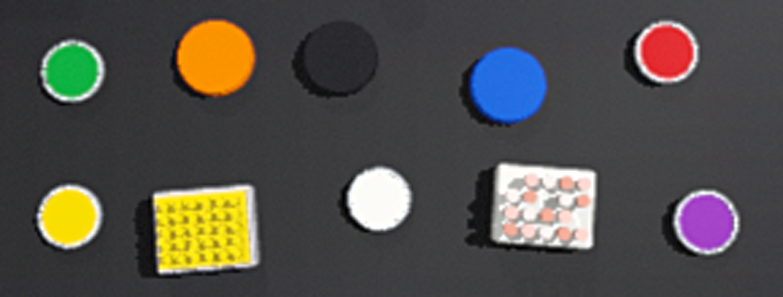

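The crop confirms the colours: the pale-rimmed dishes, plain orange and blue stands, and a black look-alike. I'll turn to yaw 0 (jaws closing along world y) and set out for the red dish.

Call:
send_rows(
  steps=[
    {"dp": [50,32,0],"roll": -0.08,"jaw": 100},
    {"dp": [100,64,0],"roll": -0.16,"jaw": 100},
    {"dp": [150,96,0],"roll": -0.24,"jaw": 100},
    {"dp": [200,128,0],"roll": -0.318,"jaw": 100},
    {"dp": [250,160,0],"roll": -0.318,"jaw": 100},
  ],
)

```text
time_s: 0.72
tcp_pos: [0.3992, 0.4093, 0.2149]
eef_rot: [180.0, 0.0, 0.1]
contact_force: [0.6, 1.2, -0.3]
gripper_width: 0.0877
gripper_force: 0.0
```

Call:
send_rows(
  steps=[
    {"dp": [20,58,0]},
    {"dp": [40,116,0]},
    {"dp": [60,174,0]},
    {"dp": [80,232,0]},
    {"dp": [100,290,0]},
  ],
)

```text
invalid input
```

Call:
send_rows(
  steps=[
    {"dp": [16,60,0]},
    {"dp": [32,120,0]},
    {"dp": [48,180,0]},
    {"dp": [64,240,0]},
    {"dp": [80,295,0]},
  ],
)

```text
invalid input
```

Call:
send_rows(
  steps=[
    {"dp": [12,60,15]},
    {"dp": [24,120,40]},
    {"dp": [24,120,70]},
    {"dp": [24,120,95]},
    {"dp": [24,120,95]},
  ],
)

```text
invalid input
```

Run:
```python
from plant import r
from h import *
s=r.get_state();print(s["tcp_pos"],s["eef_rot"],s["time_s"])
w=r.capture("wrist");cv2.imwrite("pics/w1.png",w["image"])
for b in blobs(w["image"],"red"):print(b,ray(w,b[0],.015))
```

```text
[0.39917462 0.40932104 0.21490243] [1.79986291e+02 1.10742756e-02 9.40286526e-02] 0.725
```

View pics/w1.png

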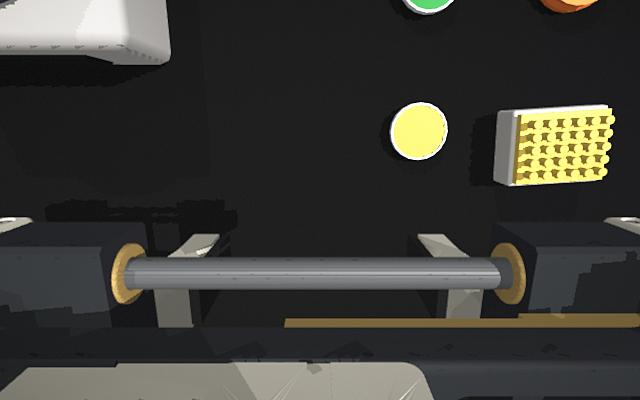

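Rows need every field. The wrist picture shows the yellow dish at (418,130), and the camera looks at the area ahead of the fingers in +x.

Call:
send_rows(
  steps=[
    {"dp": [20,58,0],"roll": 0,"jaw": 100},
    {"dp": [40,116,0],"roll": 0,"jaw": 100},
    {"dp": [60,174,0],"roll": 0,"jaw": 100},
    {"dp": [80,232,0],"roll": 0,"jaw": 100},
    {"dp": [100,290,0],"roll": 0,"jaw": 100},
  ],
)

```text
time_s: 1.4
tcp_pos: [0.4986, 0.1192, 0.2151]
eef_rot: [-180.0, -0.0, 0.0]
contact_force: [2.4, 0.7, 0.0]
gripper_width: 0.0877
gripper_force: 0.0
```

Call:
send_rows(
  steps=[
    {"dp": [4,60,0],"roll": 0,"jaw": 100},
    {"dp": [8,120,0],"roll": 0,"jaw": 100},
    {"dp": [12,180,0],"roll": 0,"jaw": 100},
    {"dp": [16,240,0],"roll": 0,"jaw": 100},
    {"dp": [20,295,0],"roll": 0,"jaw": 100},
  ],
)

```text
time_s: 2.02
tcp_pos: [0.5182, -0.1759, 0.2149]
eef_rot: [-180.0, 0.0, -0.0]
contact_force: [1.4, 1.2, -0.6]
gripper_width: 0.0875
gripper_force: 0.0
```

Run:
```python
from plant import r
from h import *
s=r.get_state();print(s["tcp_pos"],s["eef_rot"],s["time_s"])
w=r.capture("wrist");cv2.imwrite("pics/w1.png",w["image"])
for n,z in (("red",.015),("blue",.018)):
  for b in blobs(w["image"],n):print(n,b,ray(w,b[0],z))
```

```text
[ 0.51817796 -0.17588473  0.2149419 ] [-1.79993960e+02  8.97693967e-03 -7.54777237e-03] 2.025
red (array([431.83084106,  96.24364471]), (49.97050857543945, 54.86048889160156), 2084.0) [ 0.60289764 -0.29530499  0.015     ]
blue (array([281.2673645 , 125.14237213]), (70.59266662597656, 72.22525024414062), 3914.0) [ 0.5735793  -0.13792233  0.018     ]
```

Call:
send_rows(
  steps=[
    {"dp": [28,40,0],"roll": 0,"jaw": 100},
    {"dp": [56,80,20],"roll": 0,"jaw": 100},
    {"dp": [84.7,119.5,60],"roll": 0,"jaw": 100},
    {"dp": [84.7,119.5,110],"roll": 0,"jaw": 100},
    {"dp": [84.7,119.5,150],"roll": 0,"jaw": 100},
  ],
)

```text
time_s: 2.7
tcp_pos: [0.6022, -0.2937, 0.0619]
eef_rot: [-180.0, 0.2, -0.1]
contact_force: [-0.6, 0.7, 0.1]
gripper_width: 0.0879
gripper_force: 0.0
```

Call:
send_rows(
  steps=[
    {"dp": [0,0,25],"roll": 0,"jaw": 100},
    {"dp": [0,0,40],"roll": 0,"jaw": 100},
    {"dp": [0,0,48],"roll": 0,"jaw": 100},
    {"dp": [0,0,48],"roll": 0,"jaw": 60},
    {"dp": [0,0,48],"roll": 0,"jaw": 60},
  ],
  newtons=8,
)

```text
time_s: 3.32
tcp_pos: [0.604, -0.2935, 0.0183]
eef_rot: [180.0, -0.1, 0.0]
contact_force: [-0.0, 0.6, 0.7]
gripper_width: 0.0731
gripper_force: 0.0
```

Call:
send_rows(
  steps=[
    {"dp": [0,1,1],"roll": 0,"jaw": 50},
    {"dp": [0,1,1],"roll": 0,"jaw": 50},
    {"dp": [0,1,1],"roll": 0,"jaw": 50},
    {"dp": [0,1,1],"roll": 0,"jaw": 50},
    {"dp": [0,1,1],"roll": 0,"jaw": 50},
  ],
  newtons=8,
)

```text
time_s: 3.95
tcp_pos: [0.6033, -0.2944, 0.0161]
eef_rot: [180.0, 0.0, 0.0]
contact_force: [0.3, 0.1, -1.5]
gripper_width: 0.0439
gripper_force: 0.0
```

Run:
```python
from plant import r
from h import *
s=r.get_state();print(s)
w=r.capture("wrist");t=r.capture("top")
cv2.imwrite("pics/w2.png",np.vstack([w["image"],cv2.resize(t["image"][140:240,380:540],None,fx=4,fy=4)])[:800:1][::1])
im=cv2.imread("pics/w2.png");cv2.imwrite("pics/w2.png",cv2.resize(im,None,fx=.74,fy=.74))
```

```text
{'time_s': 3.95, 'joints': array([-9.40704053e+00,  3.01136042e+01, -1.24520647e+01,  3.28909132e-03,
       -4.74349036e+01,  9.94197804e+01]), 'qd': array([-0.03321363, -0.01921211,  0.07031584, -0.07668994,  0.09621256,
       -0.07663686]), 'joint_torque': array([-6.43211577e-03, -6.43907905e+01,  2.30341262e+01,  5.38470984e+00,
        7.04596471e-02, -4.08383471e-05]), 'tcp_pos': array([ 0.60327594, -0.29437901,  0.01607539]), 'eef_rot': array([1.79997704e+02, 9.61295690e-04, 1.49646664e-02]), 'contact_force': array([ 0.2756873 ,  0.0685625 , -1.53854753]), 'moment': array([-0.03669574,  0.00846525, -0.02320812]), 'gripper_force': 0.0, 'gripper_width': 0.043931389471398505}
```

View pics/w2.png

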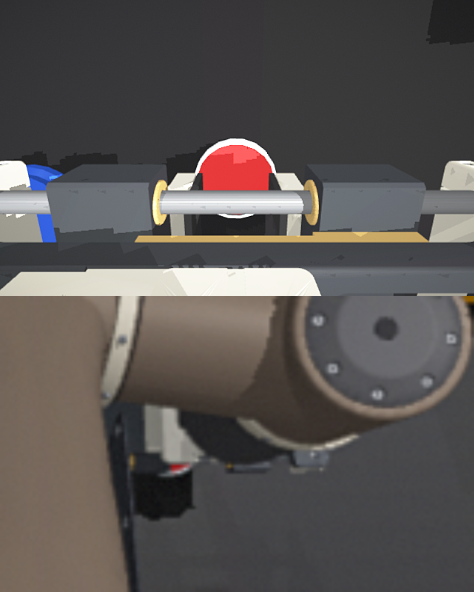

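The picture shows the red dish slipped ahead of the pads (+x), with the jaws empty at 44 mm. I'll open, lift and remeasure.

Call:
send_rows(
  steps=[
    {"dp": [0,0,0],"roll": 0,"jaw": 100},
    {"dp": [0,0,0],"roll": 0,"jaw": 100},
    {"dp": [-30,0,-40],"roll": 0,"jaw": 100},
    {"dp": [-65,0,-80],"roll": 0,"jaw": 100},
    {"dp": [-100,0,-120],"roll": 0,"jaw": 100},
  ],
)

```text
time_s: 4.68
tcp_pos: [0.5022, -0.2944, 0.137]
eef_rot: [180.0, 0.0, 0.0]
contact_force: [-0.2, -0.9, 0.5]
gripper_width: 0.0858
gripper_force: 0.0
```

Run:
```python
from plant import r
from h import *
s=r.get_state();print(s["tcp_pos"],s["eef_rot"],s["gripper_width"])
w=r.capture("wrist");cv2.imwrite("pics/w3.png",w["image"])
for n,z in (("red",.015),("blue",.018)):
  for b in blobs(w["image"],n):print(n,b,ray(w,b[0],z))
R=cv2.Rodrigues(np.array(w["rvec"]))[0];print("cam",-R.T@np.array(w["tvec"]).ravel(), w["K"])
for x in (.0,):
  for q in [s["tcp_pos"]+np.array([0,.044,-.014]),s["tcp_pos"]+np.array([0,-.044,-.014])]:
    print(cv2.projectPoints(q.reshape(1,3),np.array(w["rvec"]),np.array(w["tvec"]),w["K"],None)[0].ravel())
```

```text
[ 0.50217742 -0.2943522   0.13702188] [1.79996853e+02 2.25154196e-02 2.67089889e-02] 0.08581196154021616
red (array([318.05944824,  70.42218018]), (66.68736267089844, 71.02079010009766), 3635.0) [ 0.60303972 -0.29519139  0.015     ]
blue (array([130.53118896, 108.28424072]), (90.03704071044922, 104.07698059082031), 7210.5) [ 0.57340609 -0.14126614  0.018     ]
cam [ 0.569253   -0.29525201  0.30681485] [[339.39559842   0.         318.14432131]
 [  0.         339.39559842 201.07561341]
 [  0.           0.           1.        ]]
[239.78478978 234.3113618 ]
[393.17114556 234.38673709]
```

View pics/w3.png

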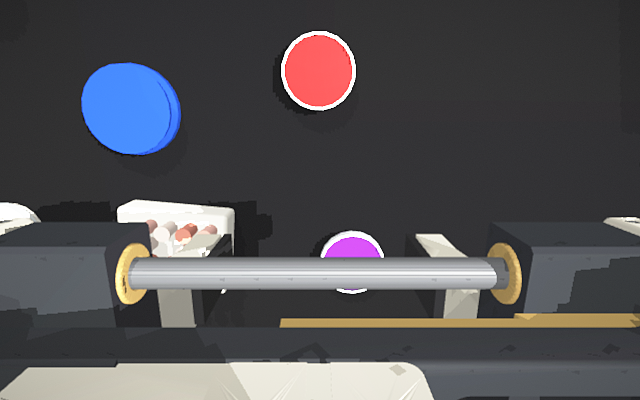

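The red dish is still at (318,70), the same place as before. So the jaws closed without touching it, and the tips may be higher than stated. I'll go back and probe down gently over the dish.

Call:
send_rows(
  steps=[
    {"dp": [35,0,0],"roll": 0,"jaw": 100},
    {"dp": [70,0,40],"roll": 0,"jaw": 100},
    {"dp": [101,1,80],"roll": 0,"jaw": 100},
    {"dp": [101,1,110],"roll": 0,"jaw": 100},
    {"dp": [101,1,118],"roll": 0,"jaw": 100},
  ],
)

```text
time_s: 5.35
tcp_pos: [0.6027, -0.2949, 0.0154]
eef_rot: [-179.9, 0.2, 0.0]
contact_force: [0.5, 0.2, -0.2]
gripper_width: 0.0873
gripper_force: 0.0
```

Call:
send_rows(
  steps=[
    {"dp": [0,0,1.5],"roll": 0,"jaw": 100},
    {"dp": [0,0,3],"roll": 0,"jaw": 100},
    {"dp": [0,0,4],"roll": 0,"jaw": 100},
    {"dp": [0,0,5],"roll": 0,"jaw": 100},
    {"dp": [0,0,5],"roll": 0,"jaw": 100},
  ],
)

```text
time_s: 5.98
tcp_pos: [0.6043, -0.2954, 0.0134]
eef_rot: [180.0, -0.0, 0.0]
contact_force: [0.8, 0.8, -0.3]
gripper_width: 0.0874
gripper_force: 0.0
```

Run:
```python
from plant import r
from h import *
s=r.get_state();print(s["tcp_pos"],s["contact_force"],s["gripper_width"])
w=r.capture("wrist");c=w["image"][180:340,180:460].astype(float);c=255*(c/255)**.45
cv2.imwrite("pics/w4.png",cv2.resize(c.astype(np.uint8),None,fx=2.8,fy=2.8))
```

```text
[ 0.6043135  -0.29539344  0.01338583] [ 0.77560894  0.80091899 -0.27840591] 0.08736842593178142
```

View pics/w4.png

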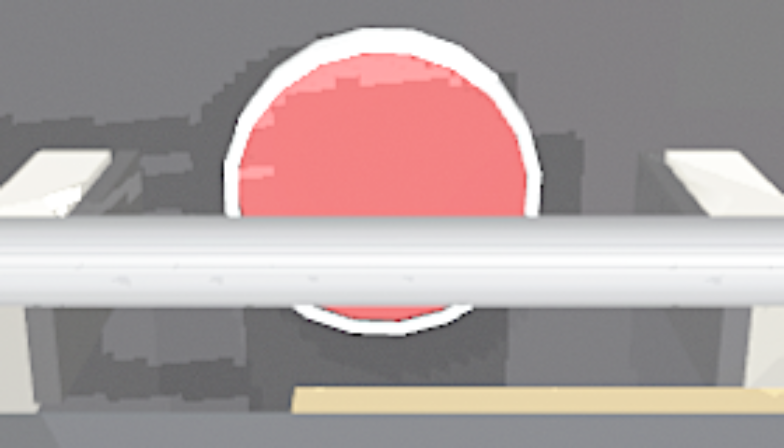

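No contact yet, and the pads' scale in the picture still puts them above the dish. I'll keep probing.

Call:
send_rows(
  steps=[
    {"dp": [0,0,1],"roll": 0,"jaw": 100},
    {"dp": [0,0,2],"roll": 0,"jaw": 100},
    {"dp": [0,0,3],"roll": 0,"jaw": 100},
    {"dp": [0,0,4],"roll": 0,"jaw": 100},
    {"dp": [0,0,4],"roll": 0,"jaw": 100},
  ],
)

```text
time_s: 6.65
tcp_pos: [0.6042, -0.2954, 0.0089]
eef_rot: [-180.0, 0.0, 0.0]
contact_force: [-0.2, 0.1, -1.0]
gripper_width: 0.0874
gripper_force: 0.0
```

Call:
send_rows(
  steps=[
    {"dp": [0,0,1],"roll": 0,"jaw": 100},
    {"dp": [0,0,2],"roll": 0,"jaw": 100},
    {"dp": [0,0,3],"roll": 0,"jaw": 100},
    {"dp": [0,0,4],"roll": 0,"jaw": 100},
    {"dp": [0,0,4],"roll": 0,"jaw": 100},
  ],
)

```text
time_s: 7.28
tcp_pos: [0.6042, -0.2954, 0.005]
eef_rot: [-180.0, 0.0, 0.0]
contact_force: [0.3, -0.3, -0.4]
gripper_width: 0.0876
gripper_force: 0.0
```

Call:
send_rows(
  steps=[
    {"dp": [0,0,1],"roll": 0,"jaw": 100},
    {"dp": [0,0,2],"roll": 0,"jaw": 100},
    {"dp": [0,0,3],"roll": 0,"jaw": 100},
    {"dp": [0,0,4],"roll": 0,"jaw": 100},
    {"dp": [0,0,4],"roll": 0,"jaw": 100},
  ],
)

```text
time_s: 7.9
tcp_pos: [0.6042, -0.2954, 0.0009]
eef_rot: [-180.0, 0.0, 0.0]
contact_force: [0.5, -0.8, -0.3]
gripper_width: 0.0879
gripper_force: 0.0
```

Call:
send_rows(
  steps=[
    {"dp": [0,0,1],"roll": 0,"jaw": 100},
    {"dp": [0,0,2],"roll": 0,"jaw": 100},
    {"dp": [0,0,3],"roll": 0,"jaw": 100},
    {"dp": [0,0,3],"roll": 0,"jaw": 100},
    {"dp": [0,0,3],"roll": 0,"jaw": 100},
  ],
)

```text
time_s: 8.52
tcp_pos: [0.6043, -0.2954, -0.0019]
eef_rot: [180.0, 0.0, 0.0]
contact_force: [0.5, 0.5, -0.8]
gripper_width: 0.0878
gripper_force: 0.0
```

Call:
send_rows(
  steps=[
    {"dp": [0,0,1],"roll": 0,"jaw": 100},
    {"dp": [0,0,2],"roll": 0,"jaw": 100},
    {"dp": [0,0,3],"roll": 0,"jaw": 100},
    {"dp": [0,0,4],"roll": 0,"jaw": 100},
    {"dp": [0,0,4],"roll": 0,"jaw": 100},
  ],
)

```text
time_s: 9.15
tcp_pos: [0.6042, -0.2953, -0.0061]
eef_rot: [-180.0, 0.0, 0.0]
contact_force: [0.4, 0.1, 0.0]
gripper_width: 0.0878
gripper_force: 0.0
```

Run:
```python
from plant import r
from h import *
s=r.get_state();print(s["tcp_pos"],s["contact_force"],s["gripper_width"])
w=r.capture("wrist");c=w["image"][180:340,180:460].astype(float);c=255*(c/255)**.45
cv2.imwrite("pics/w5.png",cv2.resize(c.astype(np.uint8),None,fx=2.8,fy=2.8))
```

```text
[ 0.60420712 -0.29534162 -0.00606562] [0.36913722 0.12894235 0.04815369] 0.08783873038700041
```

View pics/w5.png

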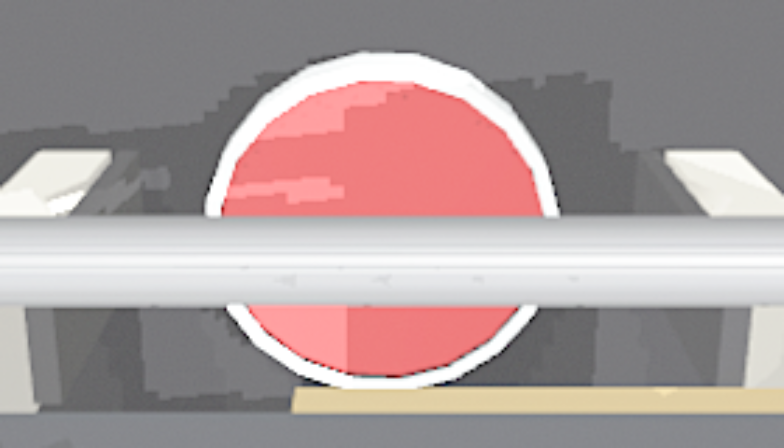

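The pads' scale now equals the dish's, so the tips are about level with the lid. The tool is effectively about 30 mm shorter than described. I'll go down the rest of the way gently.

Call:
send_rows(
  steps=[
    {"dp": [0,0,2],"roll": 0,"jaw": 100},
    {"dp": [0,0,4],"roll": 0,"jaw": 100},
    {"dp": [0,0,6],"roll": 0,"jaw": 100},
    {"dp": [0,0,7],"roll": 0,"jaw": 100},
    {"dp": [0,0,7],"roll": 0,"jaw": 100},
  ],
)

```text
time_s: 9.82
tcp_pos: [0.6043, -0.2954, -0.0112]
eef_rot: [180.0, -0.0, 0.0]
contact_force: [-4.6, 3.0, 13.7]
gripper_width: 0.0875
gripper_force: 6.9
```

Call:
send_rows(
  steps=[
    {"dp": [0,0,1],"roll": 0,"jaw": 100},
    {"dp": [0,0,2],"roll": 0,"jaw": 100},
    {"dp": [0,0,2],"roll": 0,"jaw": 100},
    {"dp": [0,0,2],"roll": 0,"jaw": 100},
    {"dp": [0,0,2],"roll": 0,"jaw": 100},
  ],
)

```text
time_s: 10.45
tcp_pos: [0.6043, -0.2954, -0.0113]
eef_rot: [180.0, -0.1, 0.0]
contact_force: [-10.1, 6.1, 27.5]
gripper_width: 0.0873
gripper_force: 13.8
```

Contact with the bench comes at a reported TCP z of −0.011, where +0.014 was expected, so the working offset is −25 mm. I'll lift about 2.5 mm clear and close.

Call:
send_rows(
  steps=[
    {"dp": [0,0,-6.5],"roll": 0,"jaw": 100},
    {"dp": [0,0,-6.5],"roll": 0,"jaw": 60},
    {"dp": [0,0,-6.5],"roll": 0,"jaw": 60},
    {"dp": [0,0,-6.5],"roll": 0,"jaw": 60},
    {"dp": [0,0,-6.5],"roll": 0,"jaw": 60},
  ],
  newtons=10,
)

```text
time_s: 11.08
tcp_pos: [0.604, -0.2953, -0.009]
eef_rot: [-180.0, 0.0, 0.0]
contact_force: [-0.3, -0.2, 0.1]
gripper_width: 0.0596
gripper_force: 10.0
```

Call:
send_rows(
  steps=[
    {"dp": [0,0,0],"roll": 0,"jaw": 50},
    {"dp": [0,0,0],"roll": 0,"jaw": 50},
    {"dp": [0,0,0],"roll": 0,"jaw": 50},
    {"dp": [0,0,0],"roll": 0,"jaw": 50},
    {"dp": [0,0,0],"roll": 0,"jaw": 50},
  ],
  newtons=10,
)

```text
time_s: 11.7
tcp_pos: [0.6043, -0.2954, -0.0084]
eef_rot: [-180.0, -0.0, 0.0]
contact_force: [0.7, 0.3, -0.5]
gripper_width: 0.0596
gripper_force: 10.0
```

Gripped at 60 mm with 10 N. Lift and carry to the blue stand, at TCP about (0.5743, −0.1375).

Call:
send_rows(
  steps=[
    {"dp": [0,0,-25],"roll": 0,"jaw": 50},
    {"dp": [0,-15,-50],"roll": 0,"jaw": 50},
    {"dp": [-10,-60,-50],"roll": 0,"jaw": 50},
    {"dp": [-20,-110,-50],"roll": 0,"jaw": 50},
    {"dp": [-30,-157.8,-50],"roll": 0,"jaw": 50},
  ],
)

```text
time_s: 12.32
tcp_pos: [0.5739, -0.1363, 0.0418]
eef_rot: [-180.0, -0.0, -0.0]
contact_force: [0.7, 0.2, 0.1]
gripper_width: 0.0594
gripper_force: 10.0
```

Call:
send_rows(
  steps=[
    {"dp": [0,0,0],"roll": 0,"jaw": 50},
    {"dp": [0,0,10],"roll": 0,"jaw": 50},
    {"dp": [0,0,20],"roll": 0,"jaw": 50},
    {"dp": [0,0,26],"roll": 0,"jaw": 50},
    {"dp": [0,0,29],"roll": 0,"jaw": 50},
  ],
)

```text
time_s: 12.95
tcp_pos: [0.5738, -0.1383, 0.0116]
eef_rot: [180.0, 0.1, -0.1]
contact_force: [0.9, 0.5, -0.1]
gripper_width: 0.0595
gripper_force: 10.0
```

Call:
send_rows(
  steps=[
    {"dp": [0,0,1],"roll": 0,"jaw": 50},
    {"dp": [0,0,2],"roll": 0,"jaw": 50},
    {"dp": [0,0,2.5],"roll": 0,"jaw": 50},
    {"dp": [0,0,2.5],"roll": 0,"jaw": 50},
    {"dp": [0,0,2.5],"roll": 0,"jaw": 50},
  ],
)

```text
time_s: 13.58
tcp_pos: [0.5743, -0.1375, 0.0102]
eef_rot: [-180.0, -0.0, 0.0]
contact_force: [-0.6, -0.2, -0.3]
gripper_width: 0.0593
gripper_force: 10.0
```

Call:
send_rows(
  steps=[
    {"dp": [0,0,1],"roll": 0,"jaw": 50},
    {"dp": [0,0,1],"roll": 0,"jaw": 50},
    {"dp": [0,0,1],"roll": 0,"jaw": 100},
    {"dp": [0,0,1],"roll": 0,"jaw": 100},
    {"dp": [0,0,1],"roll": 0,"jaw": 100},
  ],
)

```text
time_s: 14.2
tcp_pos: [0.5743, -0.1376, 0.0091]
eef_rot: [180.0, -0.0, 0.0]
contact_force: [0.2, 0.8, 0.2]
gripper_width: 0.0836
gripper_force: 0.0
```

Call:
send_rows(
  steps=[
    {"dp": [0,0,-20],"roll": 0,"jaw": 100},
    {"dp": [0,0,-50],"roll": 0,"jaw": 100},
    {"dp": [-25,0,-90],"roll": 0,"jaw": 100},
    {"dp": [-50,0,-120],"roll": 0,"jaw": 100},
    {"dp": [-70,0,-150],"roll": 0,"jaw": 100},
  ],
)

```text
time_s: 14.82
tcp_pos: [0.5032, -0.1376, 0.1602]
eef_rot: [-180.0, -0.0, 0.0]
contact_force: [0.2, 0.5, 0.1]
gripper_width: 0.0874
gripper_force: 0.0
```

```bash
cat > look.py <<'E'
import sys;from plant import r
from h import *
def look(items):
    s=r.get_state();print("tcp",s["tcp_pos"].round(4),s["time_s"])
    w=r.capture("wrist")
    R=cv2.Rodrigues(np.array(w["rvec"]))[0];print("cam",(-R.T@np.array(w["tvec"]).ravel()).round(3))
    for n,z in items:
        for b in blobs(w["image"],n,300):
            print(n,b[0].round(),np.round(b[1],1),ray(w,b[0],z)[:2].round(4))
    return w
if __name__=="__main__":
    look([(a.split(":")[0],float(a.split(":")[1])) for a in sys.argv[1:]])
E
python3 look.py red:.033 blue:.018 purple:.015
```

```text
tcp [ 0.5032 -0.1376  0.1602] 14.825
cam [ 0.57  -0.139  0.33 ]
red [318. 110.] [63.5 65.7] [ 0.5731 -0.1384]
blue [317. 110.] [82.8 85.6] [ 0.5734 -0.1371]
```

Red sits at (0.5731, −0.1384) on the stand at (0.5734, −0.1371), within about 1 mm of centre. Next is yellow.

Call:
send_rows(
  steps=[
    {"dp": [0,-58,0],"roll": 0,"jaw": 100},
    {"dp": [-10,-116,0],"roll": 0,"jaw": 100},
    {"dp": [-25,-174,0],"roll": 0,"jaw": 100},
    {"dp": [-40,-232,0],"roll": 0,"jaw": 100},
    {"dp": [-55,-288,0],"roll": 0,"jaw": 100},
  ],
)

```text
time_s: 15.5
tcp_pos: [0.4485, 0.1523, 0.1593]
eef_rot: [-180.0, -0.0, 0.0]
contact_force: [1.3, 0.5, -0.4]
gripper_width: 0.0875
gripper_force: 0.0
```

Call:
send_rows(
  steps=[
    {"dp": [-20,-50,0],"roll": 0,"jaw": 100},
    {"dp": [-40,-100,0],"roll": 0,"jaw": 100},
    {"dp": [-60,-150,0],"roll": 0,"jaw": 100},
    {"dp": [-60,-150,0],"roll": 0,"jaw": 100},
    {"dp": [-60,-150,0],"roll": 0,"jaw": 100},
  ],
)

```text
time_s: 16.12
tcp_pos: [0.3888, 0.3003, 0.1588]
eef_rot: [180.0, 0.0, 0.1]
contact_force: [0.2, -1.2, 0.1]
gripper_width: 0.0877
gripper_force: 0.0
```

```bash
python3 look.py yellow:.015 green:.015 orange:.018
```

```text
tcp [0.3888 0.3003 0.1588] 16.125
cam [0.456 0.3   0.329]
yellow [476. 126.] [105.5 152.9] [0.4454 0.157 ]
yellow [316. 122.] [59.8 61.5] [0.4488 0.301 ]
```

Call:
send_rows(
  steps=[
    {"dp": [30,-0.7,20],"roll": 0,"jaw": 100},
    {"dp": [61,-0.7,60],"roll": 0,"jaw": 100},
    {"dp": [61,-0.7,100],"roll": 0,"jaw": 100},
    {"dp": [61,-0.7,135],"roll": 0,"jaw": 100},
    {"dp": [61,-0.7,155],"roll": 0,"jaw": 100},
  ],
)

```text
time_s: 16.8
tcp_pos: [0.4502, 0.2987, 0.0022]
eef_rot: [179.9, 0.1, -0.1]
contact_force: [0.5, 0.4, -0.5]
gripper_width: 0.0873
gripper_force: 0.0
```

Call:
send_rows(
  steps=[
    {"dp": [0,0,6],"roll": 0,"jaw": 100},
    {"dp": [0,0,12],"roll": 0,"jaw": 100},
    {"dp": [0,0,12],"roll": 0,"jaw": 60},
    {"dp": [0,0,12],"roll": 0,"jaw": 55},
    {"dp": [0,0,12],"roll": 0,"jaw": 50},
  ],
)

```text
time_s: 17.42
tcp_pos: [0.4504, 0.3014, -0.0073]
eef_rot: [-179.9, -0.0, 0.0]
contact_force: [0.5, -0.4, -1.0]
gripper_width: 0.063
gripper_force: 0.0
```

Call:
send_rows(
  steps=[
    {"dp": [0,0,0],"roll": 0,"jaw": 50},
    {"dp": [0,0,0],"roll": 0,"jaw": 50},
    {"dp": [0,0,0],"roll": 0,"jaw": 50},
    {"dp": [0,0,0],"roll": 0,"jaw": 50},
  ],
)

```text
time_s: 17.92
tcp_pos: [0.4503, 0.3014, -0.0074]
eef_rot: [-180.0, -0.0, 0.0]
contact_force: [-2.3, -0.4, 5.7]
gripper_width: 0.0596
gripper_force: 10.0
```

Call:
send_rows(
  steps=[
    {"dp": [0,0,-25],"roll": 0,"jaw": 50},
    {"dp": [0,0,-60],"roll": 0,"jaw": 50},
    {"dp": [10,20,-90],"roll": 0,"jaw": 50},
    {"dp": [30,70,-90],"roll": 0,"jaw": 50},
    {"dp": [50,125,-90],"roll": 0,"jaw": 50},
  ],
)

```text
time_s: 18.55
tcp_pos: [0.5006, 0.1755, 0.0825]
eef_rot: [-179.9, -0.1, 0.1]
contact_force: [0.7, -0.4, -0.9]
gripper_width: 0.0594
gripper_force: 10.0
```

Call:
send_rows(
  steps=[
    {"dp": [15,58,0],"roll": 0,"jaw": 50},
    {"dp": [30,116,0],"roll": 0,"jaw": 50},
    {"dp": [45,174,0],"roll": 0,"jaw": 50},
    {"dp": [60,230,0],"roll": 0,"jaw": 50},
    {"dp": [74,280,0],"roll": 0,"jaw": 50},
  ],
)

```text
time_s: 19.18
tcp_pos: [0.5743, -0.106, 0.0819]
eef_rot: [-180.0, 0.0, -0.0]
contact_force: [0.6, 0.8, 0.5]
gripper_width: 0.0594
gripper_force: 10.0
```

Call:
send_rows(
  steps=[
    {"dp": [0,17,0],"roll": 0,"jaw": 50},
    {"dp": [0,34,10],"roll": 0,"jaw": 50},
    {"dp": [0,34,25],"roll": 0,"jaw": 50},
    {"dp": [0,34,40],"roll": 0,"jaw": 50},
    {"dp": [0,34,48],"roll": 0,"jaw": 50},
  ],
)

```text
time_s: 19.8
tcp_pos: [0.5735, -0.137, 0.0325]
eef_rot: [-180.0, 0.1, 0.1]
contact_force: [-0.2, 0.9, -0.3]
gripper_width: 0.0594
gripper_force: 10.0
```

Call:
send_rows(
  steps=[
    {"dp": [0,0,2],"roll": 0,"jaw": 50},
    {"dp": [0,0,4],"roll": 0,"jaw": 50},
    {"dp": [0,0,6],"roll": 0,"jaw": 50},
    {"dp": [0,0,6],"roll": 0,"jaw": 50},
    {"dp": [0,0,6],"roll": 0,"jaw": 50},
  ],
)

```text
time_s: 20.42
tcp_pos: [0.5743, -0.1379, 0.0283]
eef_rot: [-180.0, -0.0, 0.0]
contact_force: [0.1, 1.1, -0.5]
gripper_width: 0.0595
gripper_force: 10.0
```

Call:
send_rows(
  steps=[
    {"dp": [0,0,1],"roll": 0,"jaw": 50},
    {"dp": [0,0,2],"roll": 0,"jaw": 50},
    {"dp": [0,0,2.5],"roll": 0,"jaw": 50},
    {"dp": [0,0,2.5],"roll": 0,"jaw": 50},
    {"dp": [0,0,2.5],"roll": 0,"jaw": 50},
  ],
)

```text
time_s: 21.05
tcp_pos: [0.5742, -0.1379, 0.0256]
eef_rot: [180.0, 0.0, 0.0]
contact_force: [-0.9, -0.5, 1.5]
gripper_width: 0.0598
gripper_force: 10.0
```

Call:
send_rows(
  steps=[
    {"dp": [0,0,0.3],"roll": 0,"jaw": 50},
    {"dp": [0,0,0.3],"roll": 0,"jaw": 60},
    {"dp": [0,0,0.3],"roll": 0,"jaw": 100},
    {"dp": [0,0,0.3],"roll": 0,"jaw": 100},
    {"dp": [0,0,0.3],"roll": 0,"jaw": 100},
  ],
)

```text
time_s: 21.68
tcp_pos: [0.5742, -0.1379, 0.0251]
eef_rot: [-180.0, 0.0, 0.0]
contact_force: [-0.8, 0.1, 0.5]
gripper_width: 0.0837
gripper_force: 0.0
```

Call:
send_rows(
  steps=[
    {"dp": [0,0,-20],"roll": 0,"jaw": 100},
    {"dp": [0,0,-50],"roll": 0,"jaw": 100},
    {"dp": [-25,0,-90],"roll": 0,"jaw": 100},
    {"dp": [-50,0,-120],"roll": 0,"jaw": 100},
    {"dp": [-70,0,-140],"roll": 0,"jaw": 100},
  ],
)

```text
time_s: 22.3
tcp_pos: [0.5038, -0.1379, 0.1668]
eef_rot: [-180.0, -0.1, 0.0]
contact_force: [0.8, -1.0, 0.3]
gripper_width: 0.0875
gripper_force: 0.0
```

```bash
python3 look.py yellow:.048 red:.033 blue:.018
```

```text
tcp [ 0.5038 -0.1379  0.1668] 22.3
cam [ 0.571 -0.139  0.337]
blue [316. 111.] [80.9 83.9] [ 0.5735 -0.1371]
```

Run:
```python
from plant import r
import cv2
w=r.capture("wrist");cv2.imwrite("pics/w6.png",w["image"][40:190,200:440])
print(cv2.cvtColor(w["image"],cv2.COLOR_BGR2HSV)[100:116:5,310:325:5].tolist())
```

```text
[[[30, 99, 255], [30, 98, 255], [30, 99, 255]], [[30, 100, 255], [30, 99, 255], [30, 99, 255]], [[30, 100, 255], [30, 100, 255], [30, 99, 255]], [[30, 100, 255], [30, 99, 255], [30, 100, 255]]]
```

View pics/w6.png

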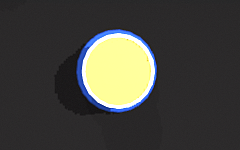

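The yellow dish sits level on the red one over the blue stand, centre near crop (118,71). It is washed out by the exposure, so I'll widen the mask and move to green.

```bash
sed -i 's/(22,120,80)/(22,70,80)/; s/(45,120,50)/(45,70,50)/' h.py; python3 look.py yellow:.048
```

```text
tcp [ 0.504  -0.138   0.1679] 22.4
cam [ 0.57  -0.139  0.338]
yellow [318. 112.] [65.2 67.2] [ 0.5727 -0.1387]
```

Call:
send_rows(
  steps=[
    {"dp": [0,-60,0],"roll": 0,"jaw": 100},
    {"dp": [5,-120,0],"roll": 0,"jaw": 100},
    {"dp": [10,-180,0],"roll": 0,"jaw": 100},
    {"dp": [15,-240,0],"roll": 0,"jaw": 100},
    {"dp": [20,-295,0],"roll": 0,"jaw": 100},
  ],
)

```text
time_s: 23.08
tcp_pos: [0.5242, 0.1594, 0.1641]
eef_rot: [180.0, 0.1, 0.0]
contact_force: [1.0, -0.7, -0.2]
gripper_width: 0.0874
gripper_force: 0.0
```

Call:
send_rows(
  steps=[
    {"dp": [0,-50,0],"roll": 0,"jaw": 100},
    {"dp": [0,-100,0],"roll": 0,"jaw": 100},
    {"dp": [5,-142,0],"roll": 0,"jaw": 100},
    {"dp": [5,-142,0],"roll": 0,"jaw": 100},
    {"dp": [5,-142,0],"roll": 0,"jaw": 100},
  ],
)

```text
time_s: 23.7
tcp_pos: [0.5288, 0.2989, 0.1638]
eef_rot: [179.9, 0.1, 0.0]
contact_force: [-0.6, 0.0, 0.1]
gripper_width: 0.0876
gripper_force: 0.0
```

```bash
python3 look.py green:.015 orange:.018
```

```text
tcp [0.5288 0.2989 0.1638] 23.7
cam [0.596 0.298 0.333]
green [315. 116.] [59.2 61.2] [0.5939 0.3002]
orange [462. 105.] [67.9 78.5] [0.6032 0.1692]
```

Call:
send_rows(
  steps=[
    {"dp": [33,-1,20],"roll": 0,"jaw": 100},
    {"dp": [66.5,-1,60],"roll": 0,"jaw": 100},
    {"dp": [66.5,-1,100],"roll": 0,"jaw": 100},
    {"dp": [66.5,-1,135],"roll": 0,"jaw": 100},
    {"dp": [66.5,-1,158],"roll": 0,"jaw": 100},
  ],
)

```text
time_s: 24.38
tcp_pos: [0.5952, 0.2981, 0.0052]
eef_rot: [179.9, 0.1, -0.1]
contact_force: [0.8, -0.1, 0.0]
gripper_width: 0.088
gripper_force: 0.0
```

Call:
send_rows(
  steps=[
    {"dp": [0,0,7],"roll": 0,"jaw": 100},
    {"dp": [0,0,14],"roll": 0,"jaw": 100},
    {"dp": [0,0,14],"roll": 0,"jaw": 75},
    {"dp": [0,0,14],"roll": 0,"jaw": 75},
    {"dp": [0,0,14],"roll": 0,"jaw": 75},
  ],
)

```text
time_s: 25.0
tcp_pos: [0.596, 0.3004, -0.0059]
eef_rot: [-180.0, -0.1, 0.0]
contact_force: [0.4, -0.7, 0.7]
gripper_width: 0.0671
gripper_force: 0.0
```

Call:
send_rows(
  steps=[
    {"dp": [0,0,2],"roll": 0,"jaw": 66},
    {"dp": [0,0,2],"roll": 0,"jaw": 50},
    {"dp": [0,0,2],"roll": 0,"jaw": 50},
    {"dp": [0,0,2],"roll": 0,"jaw": 50},
    {"dp": [0,0,2],"roll": 0,"jaw": 50},
  ],
)

```text
time_s: 25.62
tcp_pos: [0.5958, 0.3003, -0.0086]
eef_rot: [-180.0, -0.0, 0.0]
contact_force: [-0.4, 0.8, 3.3]
gripper_width: 0.0598
gripper_force: 10.0
```

Call:
send_rows(
  steps=[
    {"dp": [0,0,-25],"roll": 0,"jaw": 50},
    {"dp": [0,0,-60],"roll": 0,"jaw": 50},
    {"dp": [0,20,-100],"roll": 0,"jaw": 50},
    {"dp": [0,75,-100],"roll": 0,"jaw": 50},
    {"dp": [0,130,-100],"roll": 0,"jaw": 50},
  ],
)

```text
time_s: 26.25
tcp_pos: [0.5952, 0.169, 0.0915]
eef_rot: [-180.0, -0.0, 0.1]
contact_force: [1.2, -1.5, -1.0]
gripper_width: 0.0595
gripper_force: 10.0
```

Call:
send_rows(
  steps=[
    {"dp": [0,58,0],"roll": 0,"jaw": 50},
    {"dp": [-5,116,0],"roll": 0,"jaw": 50},
    {"dp": [-10,174,0],"roll": 0,"jaw": 50},
    {"dp": [-15,232,0],"roll": 0,"jaw": 50},
    {"dp": [-20,280,0],"roll": 0,"jaw": 50},
  ],
)

```text
time_s: 26.88
tcp_pos: [0.5748, -0.1121, 0.091]
eef_rot: [180.0, 0.0, -0.0]
contact_force: [1.1, 0.1, -0.3]
gripper_width: 0.0594
gripper_force: 10.0
```

Call:
send_rows(
  steps=[
    {"dp": [-0.5,14,0],"roll": 0,"jaw": 50},
    {"dp": [-0.5,28,10],"roll": 0,"jaw": 50},
    {"dp": [-0.5,28,25],"roll": 0,"jaw": 50},
    {"dp": [-0.5,28,40],"roll": 0,"jaw": 50},
    {"dp": [-0.5,28,46],"roll": 0,"jaw": 50},
  ],
)

```text
time_s: 27.5
tcp_pos: [0.5744, -0.1371, 0.0434]
eef_rot: [180.0, 0.1, 0.1]
contact_force: [-0.6, -0.6, 0.0]
gripper_width: 0.0592
gripper_force: 10.0
```

Call:
send_rows(
  steps=[
    {"dp": [0,0,1],"roll": 0,"jaw": 50},
    {"dp": [0,0,2],"roll": 0,"jaw": 50},
    {"dp": [0,0,3],"roll": 0,"jaw": 50},
    {"dp": [0,0,3],"roll": 0,"jaw": 50},
    {"dp": [0,0,3],"roll": 0,"jaw": 50},
  ],
)

```text
time_s: 28.12
tcp_pos: [0.5753, -0.1379, 0.0425]
eef_rot: [-180.0, -0.0, 0.0]
contact_force: [0.6, 1.0, 0.1]
gripper_width: 0.0594
gripper_force: 10.0
```

Call:
send_rows(
  steps=[
    {"dp": [-0.5,0,1],"roll": 0,"jaw": 50},
    {"dp": [-0.5,0,2],"roll": 0,"jaw": 50},
    {"dp": [-0.5,0,3],"roll": 0,"jaw": 50},
    {"dp": [-0.5,0,3],"roll": 0,"jaw": 50},
    {"dp": [-0.5,0,3],"roll": 0,"jaw": 50},
  ],
)

```text
time_s: 28.75
tcp_pos: [0.5747, -0.1379, 0.0394]
eef_rot: [180.0, -0.0, 0.0]
contact_force: [-0.7, -0.1, 3.2]
gripper_width: 0.0593
gripper_force: 10.0
```

Contact at the expected height, so I'll release, back off and look.

Call:
send_rows(
  steps=[
    {"dp": [0,0,0],"roll": 0,"jaw": 60},
    {"dp": [0,0,0],"roll": 0,"jaw": 70},
    {"dp": [0,0,0],"roll": 0,"jaw": 100},
    {"dp": [0,0,0],"roll": 0,"jaw": 100},
    {"dp": [0,0,0],"roll": 0,"jaw": 100},
  ],
)

```text
time_s: 29.38
tcp_pos: [0.5747, -0.1379, 0.0392]
eef_rot: [180.0, 0.0, 0.0]
contact_force: [0.3, -0.9, -0.3]
gripper_width: 0.0848
gripper_force: 0.0
```

Call:
send_rows(
  steps=[
    {"dp": [0,0,-20],"roll": 0,"jaw": 100},
    {"dp": [0,0,-50],"roll": 0,"jaw": 100},
    {"dp": [-25,0,-90],"roll": 0,"jaw": 100},
    {"dp": [-50,0,-120],"roll": 0,"jaw": 100},
    {"dp": [-70,0,-130],"roll": 0,"jaw": 100},
  ],
)

```text
time_s: 30.0
tcp_pos: [0.5048, -0.1379, 0.1714]
eef_rot: [-180.0, -0.2, 0.0]
contact_force: [0.3, -0.4, -0.5]
gripper_width: 0.0878
gripper_force: 0.0
```

```bash
python3 look.py green:.063 blue:.018 purple:.015
```

```text
tcp [ 0.5048 -0.1379  0.1714] 30.0
cam [ 0.571 -0.139  0.341]
green [318. 113.] [67.9 69.9] [ 0.5728 -0.1387]
```

The blue stack is done. Next is purple.

Call:
send_rows(
  steps=[
    {"dp": [-30,42,0],"roll": 0,"jaw": 100},
    {"dp": [-60,85,0],"roll": 0,"jaw": 100},
    {"dp": [-95,135,0],"roll": 0,"jaw": 100},
    {"dp": [-132,189,0],"roll": 0,"jaw": 100},
    {"dp": [-132,189,0],"roll": 0,"jaw": 100},
  ],
)

```text
time_s: 30.68
tcp_pos: [0.3703, -0.3294, 0.169]
eef_rot: [-180.0, 0.0, -0.3]
contact_force: [0.4, 0.2, 0.1]
gripper_width: 0.0873
gripper_force: 0.0
```

```bash
python3 look.py purple:.015
```

```text
tcp [ 0.3703 -0.3294  0.169 ] 30.675
cam [ 0.437 -0.331  0.339]
purple [314. 117.] [58.1 59.9] [ 0.4342 -0.3267]
```

Call:
send_rows(
  steps=[
    {"dp": [32,0,20],"roll": 0,"jaw": 100},
    {"dp": [63,0,60],"roll": 0,"jaw": 100},
    {"dp": [63,0,105],"roll": 0,"jaw": 100},
    {"dp": [63,0,145],"roll": 0,"jaw": 100},
    {"dp": [63,0,165],"roll": 0,"jaw": 100},
  ],
)

```text
time_s: 31.35
tcp_pos: [0.4355, -0.3253, 0.0017]
eef_rot: [-179.9, 0.2, 0.1]
contact_force: [0.8, -0.5, -0.9]
gripper_width: 0.088
gripper_force: 0.0
```

Call:
send_rows(
  steps=[
    {"dp": [0,0,5],"roll": 0,"jaw": 100},
    {"dp": [0,0,12],"roll": 0,"jaw": 100},
    {"dp": [0,0,12],"roll": 0,"jaw": 75},
    {"dp": [0,0,12],"roll": 0,"jaw": 75},
    {"dp": [0,0,12],"roll": 0,"jaw": 75},
  ],
)

```text
time_s: 31.98
tcp_pos: [0.4361, -0.3271, -0.0071]
eef_rot: [180.0, -0.1, 0.0]
contact_force: [0.2, 0.1, -0.4]
gripper_width: 0.0673
gripper_force: 0.0
```

Call:
send_rows(
  steps=[
    {"dp": [0,0,1.2],"roll": 0,"jaw": 66},
    {"dp": [0,0,1.2],"roll": 0,"jaw": 50},
    {"dp": [0,0,1.2],"roll": 0,"jaw": 50},
    {"dp": [0,0,1.2],"roll": 0,"jaw": 50},
    {"dp": [0,0,1.2],"roll": 0,"jaw": 50},
  ],
)

```text
time_s: 32.6
tcp_pos: [0.4359, -0.327, -0.0088]
eef_rot: [180.0, -0.0, 0.0]
contact_force: [-1.0, 2.2, 3.9]
gripper_width: 0.0595
gripper_force: 10.0
```

Call:
send_rows(
  steps=[
    {"dp": [0,0,-30],"roll": 0,"jaw": 50},
    {"dp": [0,0,-75],"roll": 0,"jaw": 50},
    {"dp": [0,0,-120],"roll": 0,"jaw": 50},
    {"dp": [10,-50,-150],"roll": 0,"jaw": 50},
    {"dp": [20,-105,-150],"roll": 0,"jaw": 50},
  ],
)

```text
time_s: 33.22
tcp_pos: [0.4572, -0.2215, 0.1433]
eef_rot: [180.0, -0.3, -0.1]
contact_force: [1.1, -0.1, -0.0]
gripper_width: 0.0593
gripper_force: 10.0
```

Call:
send_rows(
  steps=[
    {"dp": [15,-55,0],"roll": 0,"jaw": 50},
    {"dp": [30,-110,0],"roll": 0,"jaw": 50},
    {"dp": [45,-165,0],"roll": 0,"jaw": 50},
    {"dp": [60,-220,0],"roll": 0,"jaw": 50},
    {"dp": [74,-278,0],"roll": 0,"jaw": 50},
  ],
)

```text
time_s: 33.85
tcp_pos: [0.5296, 0.0579, 0.1408]
eef_rot: [180.0, 0.0, 0.0]
contact_force: [1.3, -1.5, 0.2]
gripper_width: 0.0598
gripper_force: 10.0
```

Call:
send_rows(
  steps=[
    {"dp": [0,-50,0],"roll": 0,"jaw": 50},
    {"dp": [0,-100,0],"roll": 0,"jaw": 50},
    {"dp": [0,-100,0],"roll": 0,"jaw": 50},
    {"dp": [0,-100,0],"roll": 0,"jaw": 50},
  ],
)

```text
time_s: 34.35
tcp_pos: [0.5291, 0.156, 0.1405]
eef_rot: [180.0, 0.1, 0.1]
contact_force: [0.2, -1.1, -0.8]
gripper_width: 0.0597
gripper_force: 10.0
```

```bash
python3 look.py orange:.018
```

```text
tcp [0.5291 0.156  0.1405] 34.35
cam [0.596 0.155 0.31 ]
```

Run:
```python
from plant import r
import cv2
w=r.capture("wrist");cv2.imwrite("pics/w7.png",w["image"])
print(cv2.cvtColor(w["image"],cv2.COLOR_BGR2HSV)[80:130:10,318].tolist())
```

```text
[[26, 115, 255], [26, 115, 255], [26, 115, 255], [26, 116, 255], [25, 118, 255]]
```

View pics/w7.png

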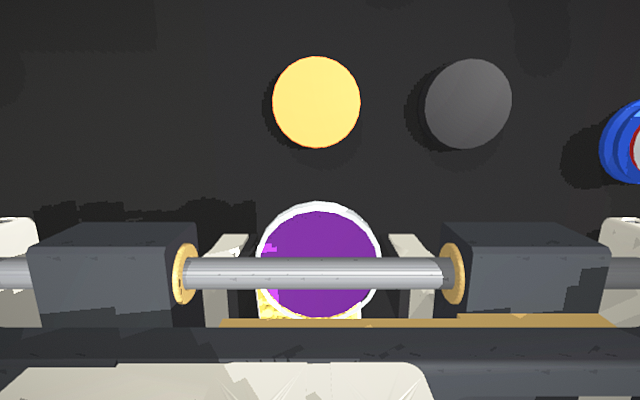

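The picture shows the orange stand at (317,102), overexposed, and the purple dish held level at (318,262). The black look-alike is at (468,103).

```bash
sed -i 's/"orange":((9,180,90),(18/"orange":((8,80,90),(29/' h.py; python3 look.py orange:.018
```

```text
tcp [0.5294 0.1552 0.1408] 34.45
cam [0.597 0.154 0.311]
orange [427. 322.] [ 21.7 438.5] [0.3988 0.0476]
orange [451. 273.] [26.6 63.6] [0.4508 0.0289]
orange [185. 273.] [27.  63.2] [0.451  0.2797]
orange [315. 102.] [88.5 92.3] [0.6057 0.1565]
```

Call:
send_rows(
  steps=[
    {"dp": [40,-1.5,0],"roll": 0,"jaw": 50},
    {"dp": [78,-1.5,25],"roll": 0,"jaw": 50},
    {"dp": [78,-1.5,65],"roll": 0,"jaw": 50},
    {"dp": [78,-1.5,100],"roll": 0,"jaw": 50},
    {"dp": [78,-1.5,123],"roll": 0,"jaw": 50},
  ],
)

```text
time_s: 35.12
tcp_pos: [0.607, 0.1558, 0.0161]
eef_rot: [179.9, 0.1, -0.1]
contact_force: [0.1, 0.2, -0.8]
gripper_width: 0.0596
gripper_force: 10.0
```

Call:
send_rows(
  steps=[
    {"dp": [0,0,0],"roll": 0,"jaw": 50},
    {"dp": [0,0,1],"roll": 0,"jaw": 50},
    {"dp": [0,0,3],"roll": 0,"jaw": 50},
    {"dp": [0,0,4],"roll": 0,"jaw": 50},
    {"dp": [0,0,4],"roll": 0,"jaw": 50},
  ],
)

```text
time_s: 35.75
tcp_pos: [0.6078, 0.1578, 0.0145]
eef_rot: [-180.0, -0.0, 0.0]
contact_force: [0.7, 0.4, -1.1]
gripper_width: 0.0594
gripper_force: 10.0
```

Call:
send_rows(
  steps=[
    {"dp": [-0.4,0.8,1.5],"roll": 0,"jaw": 50},
    {"dp": [-0.4,0.8,3],"roll": 0,"jaw": 50},
    {"dp": [-0.4,0.8,4.5],"roll": 0,"jaw": 50},
    {"dp": [-0.4,0.8,5.2],"roll": 0,"jaw": 50},
    {"dp": [-0.4,0.8,5.2],"roll": 0,"jaw": 50},
  ],
)

```text
time_s: 36.38
tcp_pos: [0.6072, 0.1568, 0.0093]
eef_rot: [180.0, -0.0, 0.0]
contact_force: [-1.7, 0.4, 5.2]
gripper_width: 0.0597
gripper_force: 10.0
```

Call:
send_rows(
  steps=[
    {"dp": [0,0,0],"roll": 0,"jaw": 60},
    {"dp": [0,0,0],"roll": 0,"jaw": 70},
    {"dp": [0,0,0],"roll": 0,"jaw": 100},
    {"dp": [0,0,0],"roll": 0,"jaw": 100},
    {"dp": [0,0,0],"roll": 0,"jaw": 100},
  ],
)

```text
time_s: 37.0
tcp_pos: [0.6072, 0.1568, 0.0087]
eef_rot: [180.0, 0.0, 0.0]
contact_force: [0.5, 0.3, -0.2]
gripper_width: 0.0844
gripper_force: 0.0
```

Call:
send_rows(
  steps=[
    {"dp": [0,0,-20],"roll": 0,"jaw": 100},
    {"dp": [0,0,-50],"roll": 0,"jaw": 100},
    {"dp": [-25,0,-90],"roll": 0,"jaw": 100},
    {"dp": [-50,0,-120],"roll": 0,"jaw": 100},
    {"dp": [-70,0,-150],"roll": 0,"jaw": 100},
  ],
)

```text
time_s: 37.62
tcp_pos: [0.5364, 0.1567, 0.1599]
eef_rot: [-180.0, -0.0, 0.0]
contact_force: [0.2, 0.6, 0.1]
gripper_width: 0.0877
gripper_force: 0.0
```

```bash
python3 look.py purple:.033 orange:.018
```

```text
tcp [0.5364 0.1567 0.1599] 37.625
cam [0.603 0.156 0.33 ]
purple [318. 111.] [63.5 65.9] [0.6056 0.1559]
orange [452. 320.] [ 31.2 408.3] [0.3958 0.0167]
orange [304. 301.] [13.3 88.8] [0.4175 0.1701]
orange [507. 273.] [35.6 63.7] [ 0.4486 -0.0342]
orange [129. 273.] [36.3 63.4] [0.4485 0.3456]
orange [317. 111.] [82.8 85.8] [0.6059 0.1565]
```

Purple is centred to within 1 mm. White next.

Call:
send_rows(
  steps=[
    {"dp": [-35,45,0],"roll": 0,"jaw": 100},
    {"dp": [-70,90,0],"roll": 0,"jaw": 100},
    {"dp": [-100,130,0],"roll": 0,"jaw": 100},
    {"dp": [-126,163,0],"roll": 0,"jaw": 100},
    {"dp": [-126,163,0],"roll": 0,"jaw": 100},
  ],
)

```text
time_s: 38.3
tcp_pos: [0.4096, -0.0079, 0.1591]
eef_rot: [-180.0, -0.0, -0.1]
contact_force: [-0.3, 0.2, 0.1]
gripper_width: 0.0874
gripper_force: 0.0
```

```bash
python3 look.py white:.015
```

```text
tcp [ 0.4096 -0.0079  0.1591] 38.3
cam [ 0.477 -0.009  0.329]
white [481. 153.] [37.6 66.6] [ 0.4419 -0.1585]
white [ 52. 179.] [105.8 420. ] [0.418  0.2408]
white [315. 131.] [66.1 67.3] [ 0.4618 -0.0062]
white [506. 133.] [102.2 125.6] [ 0.4597 -0.179 ]
```

Call:
send_rows(
  steps=[
    {"dp": [27,0,20],"roll": 0,"jaw": 100},
    {"dp": [53.5,0,60],"roll": 0,"jaw": 100},
    {"dp": [53.5,0,100],"roll": 0,"jaw": 100},
    {"dp": [53.5,0,135],"roll": 0,"jaw": 100},
    {"dp": [53.5,0,155],"roll": 0,"jaw": 100},
  ],
)

```text
time_s: 38.98
tcp_pos: [0.4648, -0.0059, 0.0017]
eef_rot: [179.9, 0.1, 0.0]
contact_force: [0.5, 0.9, 0.8]
gripper_width: 0.0876
gripper_force: 0.0
```

Call:
send_rows(
  steps=[
    {"dp": [0,0,5],"roll": 0,"jaw": 100},
    {"dp": [0,0,12],"roll": 0,"jaw": 100},
    {"dp": [0,0,12],"roll": 0,"jaw": 75},
    {"dp": [0,0,12],"roll": 0,"jaw": 75},
    {"dp": [0,0,12],"roll": 0,"jaw": 75},
  ],
)

```text
time_s: 39.6
tcp_pos: [0.4652, -0.0061, -0.0075]
eef_rot: [-180.0, -0.1, 0.0]
contact_force: [-0.0, -0.2, 0.0]
gripper_width: 0.0671
gripper_force: 0.0
```

Call:
send_rows(
  steps=[
    {"dp": [-1,0,1],"roll": 0,"jaw": 70},
    {"dp": [-1,0,1],"roll": 0,"jaw": 50},
    {"dp": [-1,0,1],"roll": 0,"jaw": 50},
    {"dp": [-1,0,1],"roll": 0,"jaw": 50},
    {"dp": [-1,0,1],"roll": 0,"jaw": 50},
  ],
)

```text
time_s: 40.22
tcp_pos: [0.4637, -0.0062, -0.009]
eef_rot: [180.0, 0.0, 0.0]
contact_force: [-1.8, 0.7, 4.4]
gripper_width: 0.0594
gripper_force: 10.0
```

Call:
send_rows(
  steps=[
    {"dp": [0,0,-30],"roll": 0,"jaw": 50},
    {"dp": [0,0,-70],"roll": 0,"jaw": 50},
    {"dp": [40,-20,-95],"roll": 0,"jaw": 50},
    {"dp": [80,-60,-95],"roll": 0,"jaw": 50},
    {"dp": [115,-105,-95],"roll": 0,"jaw": 50},
  ],
)

```text
time_s: 40.85
tcp_pos: [0.5804, 0.0997, 0.0863]
eef_rot: [-180.0, -0.1, -0.1]
contact_force: [1.2, -0.8, -0.1]
gripper_width: 0.0599
gripper_force: 10.0
```

Call:
send_rows(
  steps=[
    {"dp": [14,-29,0],"roll": 0,"jaw": 50},
    {"dp": [28,-58,0],"roll": 0,"jaw": 50},
    {"dp": [28,-58,20],"roll": 0,"jaw": 50},
    {"dp": [28,-58,40],"roll": 0,"jaw": 50},
    {"dp": [28,-58,54],"roll": 0,"jaw": 50},
  ],
)

```text
time_s: 41.48
tcp_pos: [0.6064, 0.1567, 0.0305]
eef_rot: [180.0, 0.1, 0.0]
contact_force: [-0.5, -0.2, -1.0]
gripper_width: 0.0598
gripper_force: 10.0
```

Call:
send_rows(
  steps=[
    {"dp": [0,0,1],"roll": 0,"jaw": 50},
    {"dp": [0,0,2],"roll": 0,"jaw": 50},
    {"dp": [0,0,3],"roll": 0,"jaw": 50},
    {"dp": [0,0,3],"roll": 0,"jaw": 50},
    {"dp": [0,0,3],"roll": 0,"jaw": 50},
  ],
)

```text
time_s: 42.1
tcp_pos: [0.6069, 0.1569, 0.0292]
eef_rot: [-180.0, -0.0, 0.0]
contact_force: [-0.7, 0.2, -0.0]
gripper_width: 0.0597
gripper_force: 10.0
```

Call:
send_rows(
  steps=[
    {"dp": [0.3,0,1.5],"roll": 0,"jaw": 50},
    {"dp": [0.3,0,3],"roll": 0,"jaw": 50},
    {"dp": [0.3,0,4.5],"roll": 0,"jaw": 50},
    {"dp": [0.3,0,5.1],"roll": 0,"jaw": 50},
    {"dp": [0.3,0,5.1],"roll": 0,"jaw": 50},
  ],
)

```text
time_s: 42.72
tcp_pos: [0.607, 0.1568, 0.024]
eef_rot: [180.0, -0.0, 0.0]
contact_force: [-1.2, 0.1, 3.4]
gripper_width: 0.0597
gripper_force: 10.0
```

Call:
send_rows(
  steps=[
    {"dp": [0,0,0],"roll": 0,"jaw": 60},
    {"dp": [0,0,0],"roll": 0,"jaw": 70},
    {"dp": [0,0,0],"roll": 0,"jaw": 100},
    {"dp": [0,0,0],"roll": 0,"jaw": 100},
    {"dp": [0,0,0],"roll": 0,"jaw": 100},
  ],
)

```text
time_s: 43.35
tcp_pos: [0.6071, 0.1568, 0.0236]
eef_rot: [180.0, 0.0, 0.0]
contact_force: [-0.5, 0.0, -0.0]
gripper_width: 0.0848
gripper_force: 0.0
```

Call:
send_rows(
  steps=[
    {"dp": [0,0,-20],"roll": 0,"jaw": 100},
    {"dp": [0,0,-50],"roll": 0,"jaw": 100},
    {"dp": [-25,0,-90],"roll": 0,"jaw": 100},
    {"dp": [-50,0,-120],"roll": 0,"jaw": 100},
    {"dp": [-70,0,-150],"roll": 0,"jaw": 100},
  ],
)

```text
time_s: 43.98
tcp_pos: [0.5361, 0.1567, 0.1748]
eef_rot: [-180.0, -0.0, 0.0]
contact_force: [0.1, -0.4, 0.3]
gripper_width: 0.0877
gripper_force: 0.0
```

Run:
```python
from look import *
w=look([("white",.048)])
s=r.capture("scene");t=r.capture("top")
a=cv2.resize(w["image"],(400,250));cv2.imwrite("pics/end.png",np.vstack([np.hstack([a,cv2.resize(t["image"],(400,250))]),cv2.resize(s["image"][120:300,180:500],(800,450))])[:600])
```

```text
tcp [0.5361 0.1567 0.1748] 43.975
cam [0.603 0.156 0.345]
white [226. 386.] [ 58.4 472. ] [0.3265 0.2522]
white [430. 259.] [38.7 77.4] [0.4703 0.0505]
white [313. 275.] [ 31.4 403.8] [0.454  0.1602]
white [310. 251.] [ 32.5 101.7] [0.4787 0.1638]
white [445. 250.] [23.6 66.7] [0.4798 0.0367]
white [193. 247.] [22.4 54.7] [0.4824 0.2727]
white [640. 149.] [66.4 79.8] [ 0.5737 -0.1235]
white [318. 112.] [71.4 74.1] [0.605  0.1559]
```

View pics/end.png

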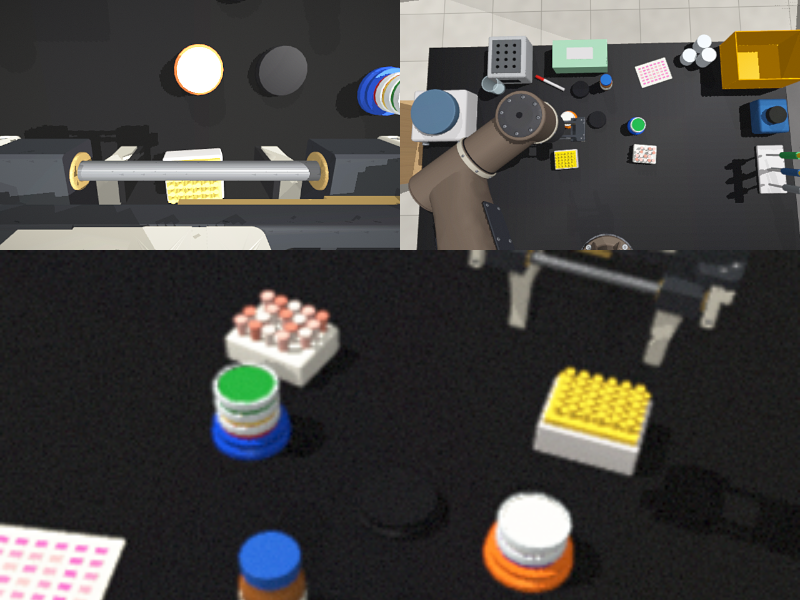

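Both stacks stand neat and level: green on yellow on red at (247,410) on the blue stand, and white on purple at (533,535) on the orange stand. The rack, tip box and jar have not moved, and the gripper is clear. I'll hand the job in.

```bash
python3 -c "
from plant import r
print(r.close_job())"
```

```text
the job is handed in; nothing more can be done
None
```

I stacked both sets as asked and handed the job in at about 44 s: red, yellow and green on the blue stand, purple and white on the orange one, each within about 2 mm of centre by my camera measurements, with the rack, tip box and jar untouched.

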